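# Nest the kidney-shaped mixing dishes in the caddy

## Task

Tidy up the kidney-shaped paint dishes: nest the green dish in the white one that is stuck down in the wooden caddy, and then nest the yellow dish in the green one, each turned so that its outline matches the dish below and its foot drops fully home. Set them down gently by feel, without dropping or forcing them, let go, and leave the bottles, tubs and tools where they are.

Things in the scene. Friction and masses are not known exactly. Their poses are not given: they have to be found in the camera images.
- green_dish_mid (a point): Green open kidney dish, 132 (x) x 68 (y) x 46 mm high, 0.16 kg, upright on its foot. Point: 23 mm above its underside, midway between the grip faces. x along its length, z up, the dent on its -y side, straight back on +y. Flat upright grip faces at the waist: dent floor y=-28 mm (44 mm long) and back y=+28 mm (36 mm long), 56 mm apart; lobes beside the dent reach y=-40 mm.
- yellow_dish_mid (a point): Yellow dish, same as the green. Wall 4 mm. Lowest 14 mm of each dish is a foot 6 mm narrower all round, which enters the mouth of the dish below with 2 mm play. Nested it stands 32 mm above the lower dish; not nested its foot rests on the rim, 46 mm above it. Fits one way round only. Fingers reaching below 16 mm above its underside would strike the lower dish.
- mark (a point): Intended place for the underside centre (below the mid-point) of the white dish, 8 mm above the table. x along the white dish, -y towards its dent, z up. The white dish, equal in shape to the others, stands at this height, turned exactly as this frame, but hand-placed up to 8 mm off along x and up to 8 mm along y. That shift is not measured: find it by touch or eye.
- caddy: Fixed low wooden tray 180 x 140 mm, walls 16 mm high, holding the white dish, whose rim is 54 mm above the table; the dish is stuck on a tacky mat and yields only to sideways forces above about 25 N. Origin: centre of the tray's underside; axes as the mark's.
- white_bottle: Bystander: white paint bottle, 52 mm diameter, 130 mm high, origin under its centre.
- blue_bottle: Bystander: blue paint bottle, 46 mm diameter, 100 mm high, origin under its centre.
- yellow_jar: Bystander: yellow paint jar with black cap, 48 mm diameter, 70 mm high, origin under its centre.
- red_tub: Bystander: low tub with red lid, 84 mm diameter, 50 mm high, origin under its centre.
- clear_tub: Bystander: low clear tub with green lid, 76 mm diameter, 45 mm high, origin under its centre.
- brush_a: Bystander: brush lying on the table.
- palette_knife: Bystander: palette knife lying on the table.
Mind the look-alikes: they are no part of the job. There is more than one size of the caddy; the one meant has the size given above.

How it is judged:
On the way, in this order (a step that is already met when the one before it is completed fails the run):
1. the green dish is nested fully home in the white dish (z of green_dish_mid in the frame of mark between 0.051 and 0.058 m and horizontal distance between green_dish_mid and mark below 0.016 m and angle between green_dish_mid's own z axis and vertical below 0.05 rad and angle between the x axis of green_dish_mid and the x axis of mark, either way round below 0.12 rad), for 0.2 s.
2. then the yellow dish is nested fully home in the green dish (z of yellow_dish_mid in the frame of green_dish_mid between 0.028 and 0.035 m and horizontal distance between yellow_dish_mid and green_dish_mid below 0.008 m and angle between yellow_dish_mid's own z axis and vertical below 0.05 rad), for 0.2 s.
At the end, for the whole second after the job is handed in: Green nested in the white dish (mid-point 51 to 58 mm above the mark, within 16 mm sideways, in line with the caddy within 0.12 rad) and yellow nested in the green (28 to 35 mm above it, within 8 mm sideways, in line within 0.2 rad), both level within 0.05 rad (all of step 1 and all of step 2 and angle between the x axis of yellow_dish_mid and the x axis of mark, either way round below 0.2 rad); the robot touches nothing.
It fails at once if the green dish is rammed hard against the caddy or the white dish (over 150 N) (contact force between green_dish and caddy above 150 N).
It fails at once if the yellow dish is rammed hard against the green dish (over 150 N) (contact force between yellow_dish and green_dish above 150 N).
It fails at once if the yellow dish is dropped: it falls free, with no finger on it, faster than 0.45 m/s (contact force between the fingers and yellow_dish below 0.1 N and linear speed of yellow_dish above 0.45 m/s).
It fails at once if the green dish is dropped: it falls free, with no finger on it, faster than 0.45 m/s (contact force between the fingers and green_dish below 0.1 N and linear speed of green_dish above 0.45 m/s).
It fails at once if a bystander is shifted by more than 25 mm (distance of any of white_bottle, blue_bottle, yellow_jar, red_tub, clear_tub, brush_a, palette_knife from where it was at the start of the episode above 0.025 m).
It also fails if it takes over 72 s, if anything falls off the work surface, if the arm or the gripper's body presses on something with over 40 N, if the wrist force passes 120 N, or if a joint passes its speed limit or range.

## Robot

A 7-joint arm with a two-finger parallel gripper is mounted at the origin on the work surface. World frame = base frame: x ahead of the robot, y to its left, z up, the work surface at z = 0. Lengths are in m, angles in rad, forces in N, time in s.
With the tool pointing down it reaches from about 0.425 to 0.925 m from the base axis. Payload 6.8 kg.
Tool frame: the origin (TCP) lies on the front face of the gripper's body, between the roots of the fingers; the fingertips stand 73 mm ahead of it and the grasp point (between the pads) lies 54 mm ahead of it; z points along the fingers, y is the line along which they close (so a half turn about z gives the same grasp; the last joint's range is limited). The gripper opens to 85 mm and grips with 20 to 120 N. Pads are 22 mm wide; open, the fingers measure 114 mm over their backs; the gripper's body (76 mm by 85 mm) begins 54 mm behind the grasp point. The pads swing forward as they close: fully open they stand 13 mm farther back than shut.
Start: joints at [1.204, 0.477, 0.022, 1.555, -0.011, 1.109, -0.083], TCP at [0.173, -0.653, 0.304] pointing down, gripper open.
Joint ranges: [-2.96, 2.96], [-0.34, 2.1], [-1.41, 1.46], [0.24, 2.44], [-1.37, 4.51], [0.17, 1.92], [-2.96, 2.96]. Speed limits (rad/s): [2.39, 2.39, 3.14, 3.14, 3.14, 3.14, 3.14].

## Interface

Orientations are given as a unit quaternion [w, x, y, z].
In Python, from station import bot, optics gives the robot as it stands.
- The arm moves only by the tool drive_tool, never from a script. Its argument "deltas" is a list of rows, each an object with "gripper": the closure in counts, from 0 (fully open) to 255 (shut); "offset": the shift along the tool's x, y, z in units of 1000 mm (1.0 is 1000 mm), a list of three; "angular": the turn, a rotation vector about the tool's x, y, z in units of 45 degrees (1.0 is 45 degrees), a list of three. In form: [{"gripper": gripper, "offset": [dx, dy, dz], "angular": [rx, ry, rz]}, ...]. A call has 1 to 5 rows; each row is the pose to reach, as a shift and turn from the pose commanded when the call began, along the tool's axes at that moment; what a row does not reach only later rows make up. A row lasts 1/10 s, in which the tool goes at most 50 mm and 8.59 degrees, less where a joint would pass 70% of its speed; a pose out of reach is approached as far as the arm can. A call with a number of a shift or a turn outside -1 to 1 is refused whole. A call with a gripper value outside its range is refused whole. The fingers move at their own pace and stop on an object; "grip_force" is the grip in N (left out, the last holds). Time passes only in rows, so rows that repeat a pose let the fingers close. It gives the time, the measured TCP pose, the force, the opening and the grip force at its end, in the units of the state.
- bot.get_obs(): the state, without advancing time (a new reading comes with each control period).
- optics.read_camera(name): name is "side" or "top" or "wrist"; returns the picture (480x640x3 uint8, blue, green, red); there is no depth.
- optics.camera_model(name): a dict with "fx", "fy", "cx", "cy" (pixels), "cam_to_world" (4x4, takes a point from camera to world coordinates). Camera axes: x right, y up, looking along -z (the intrinsics and any distortion apply to the point x, -y, -z); pixel columns grow to the right and rows downward; lengths in m; the calibration is good to about 2 mm. A picture is of the moment at which its call begins: read the wrist's pose just before it. camera_model takes no time and is no camera call; for the wrist camera it gives the pose at the moment of the call.
- bot.hand_in(): hands the job in; it is judged then, once.
The state is a dict: "t": time; "q": joint angles; "joint_vel": joint speeds; "joint_torque": joint torques, N m; "eef_pos": TCP position; "tool_rot": TCP orientation; "contact_force": force on the tool from outside, world axes, zero at the start; "torque": the same for the moment, N m; "gripper_width": opening from 0.0 (shut) to 1.0 (fully open); "grasp_force": force on a finger pad.
Only numpy, scipy, OpenCV 4.12 (cv2) and the standard library are available. Lean on these libraries where they do the work, as an engineer would, in place of code of your own. Each camera call takes 0.05 s, during which the arm holds its last target. There are 200 camera calls.

## Working session

There is one attempt and no reset: what is moved stays moved. The work goes in short steps, Python scripts to look and compute and a tool call to move; the robot and the scene stay as the last step left them, time stands still between calls to the robot, and variables do not carry over. Pictures are saved under pics/ and viewed, at most 10 in all, crops included, and the job is handed in when it is done.

Besides the shell and the picture viewer there is one more tool, called after "Call:" by a JSON object that holds its "name" and its "arguments", one argument or row to a line. drive_tool: Moves the arm, as the interface text tells. Its arguments: {"type":"object","properties":{"deltas":{"type":"array"},"grip_force":{"type":"number"}},"required":["deltas"]}

```bash
ls; mkdir -p pics; python3 - <<'E'
from station import bot, optics
import cv2, numpy as np
o=bot.get_obs(); print(o)
for n in ("top","side"):
    im=optics.read_camera(n); cv2.imwrite(f"pics/{n}0.png",im)
for n in ("top","side","wrist"):
    m=optics.camera_model(n); print(n,{k:(np.round(v,4).tolist()) for k,v in m.items()})
E
```

```text
pics
{'t': 0.0, 'q': array([ 1.20388767,  0.47779914,  0.02233419,  1.55646522, -0.01149812,
        1.10931865, -0.08311101]), 'joint_vel': array([ 2.84363511e-04, -1.38374807e-03, -4.31072070e-04, -4.49362694e-05,
        1.22691458e-03, -1.02447956e-03,  1.01172106e-03]), 'joint_torque': array([ 4.98897589e-04, -5.96445322e+01,  1.60808779e+00, -2.81204438e+01,
        1.24809542e-02,  9.42626910e-03,  3.84603309e-07]), 'eef_pos': array([ 0.17262822, -0.65206442,  0.30292033]), 'tool_rot': array([-9.11891272e-04,  9.91637461e-01,  1.29051456e-01, -1.88275730e-04]), 'contact_force': array([ 0.24922722, -0.24891973, -0.58220668]), 'torque': array([-0.03093438, -0.03260378, -0.02876476]), 'grasp_force': 0.0, 'gripper_width': 0.9982304060074525}
top {'fx': 585.5694, 'fy': 585.5694, 'cx': 320.0613, 'cy': 244.8145, 'cam_to_world': [[0.0058, 0.9921, -0.1251, 0.372], [-0.9999, 0.0044, -0.0116, -0.0302], [-0.011, 0.1251, 0.9921, 1.4342], [0.0, 0.0, 0.0, 1.0]]}
side {'fx': 612.0211, 'fy': 612.0211, 'cx': 317.8094, 'cy': 238.5096, 'cam_to_world': [[-0.9788, 0.1491, -0.1406, 0.3007], [-0.2046, -0.6711, 0.7126, 1.1242], [0.0119, 0.7262, 0.6873, 1.1677], [0.0, 0.0, 0.0, 1.0]]}
wrist {'fx': 387.7674, 'fy': 387.7674, 'cx': 320.1707, 'cy': 239.425, 'cam_to_world': [[0.256, 0.921, 0.2938, 0.2478], [-0.9667, 0.2446, 0.0756, -0.6334], [-0.0023, -0.3033, 0.9529, 0.3725], [0.0, 0.0, 0.0, 1.0]]}
```

View pics/top0.png

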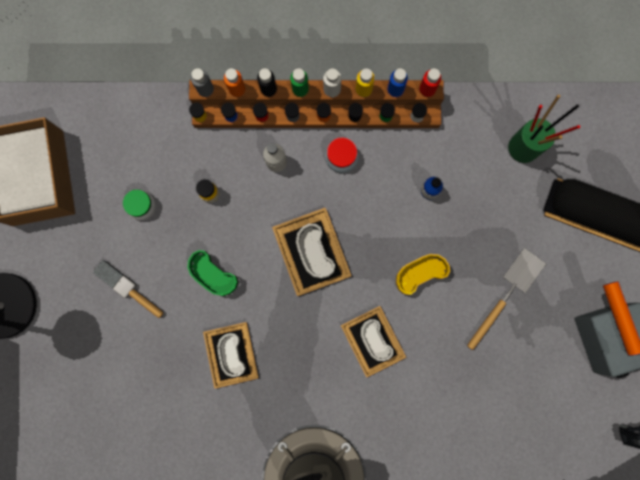

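View pics/side0.png

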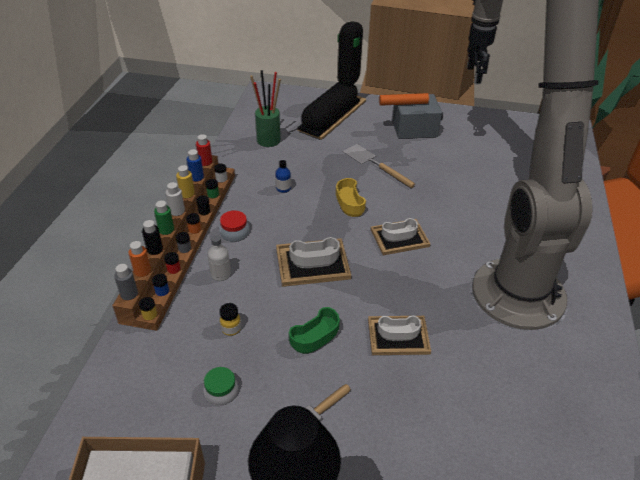

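The caddy candidates in the top view are the big one at (312,252) and two smaller ones at (231,354) and (374,341). The green dish is at (213,274), with a green-lidded tub at (137,203) as look-alike. The yellow dish is at (424,274), with a yellow jar at (206,190). By size I choose the caddy at (312,252). Next I'll check these choices in a close crop and measure.

```bash
cat > lib.py <<'E'
import numpy as np, cv2
from scipy.spatial.transform import Rotation as R
from scipy.optimize import minimize
from station import bot, optics
def proj(m,P):
    T=np.linalg.inv(np.array(m["cam_to_world"])); p=np.atleast_2d(P)@T[:3,:3].T+T[:3,3]
    return np.c_[m["fx"]*p[:,0]/-p[:,2]+m["cx"], m["fy"]*-p[:,1]/-p[:,2]+m["cy"]]
def unproj(m,uv,z):
    uv=np.atleast_2d(uv).astype(float);T=np.array(m["cam_to_world"])
    d=np.c_[(uv[:,0]-m["cx"])/m["fx"],-(uv[:,1]-m["cy"])/m["fy"],-np.ones(len(uv))]@T[:3,:3].T
    return T[:3,3]+d*((z-T[2,3])/d[:,2])[:,None]
E
python3 - <<'E'
from lib import *
im=cv2.imread("pics/top0.png"); 
c=[cv2.resize(im[y:y+100,x:x+100],(260,260),interpolation=cv2.INTER_CUBIC) for x,y in((163,222),(262,202),(374,222))]
cv2.imwrite("pics/crop.png",np.hstack(c))
m=optics.camera_model("top")
print(unproj(m,[(274,226),(325,209),(352,275),(301,294)],.016).round(3))
hsv=cv2.cvtColor(im,cv2.COLOR_BGR2HSV)
for n,lo,hi,(x,y) in(("g",(50,90,40),(80,255,255),(163,222)),("y",(15,120,60),(32,255,255),(374,222)),("w",(0,0,125),(180,60,255),(285,215))):
    k=np.zeros(im.shape[:2],np.uint8);s=70 if n=="w" else 100;k[y:y+s,x:x+s]=cv2.inRange(hsv,lo,hi)[y:y+s,x:x+s]
    cs=max(cv2.findContours(k,0,2)[0],key=cv2.contourArea)
    P=unproj(m,cs[:,0],.054 if n=="w" else .046)[:,:2]*1000
    print(n,cv2.minAreaRect(P.astype(np.float32)),P.mean(0))
E
```

```text
[[ 0.597  0.1    0.016]
 [ 0.64  -0.025  0.016]
 [ 0.477 -0.091  0.016]
 [ 0.431  0.032  0.016]]
g ((475.2592468261719, 246.27220153808594), (133.21334838867188, 67.54715728759766), 51.33448791503906) [478.80094818 242.6274668 ]
y ((481.29107666015625, -254.63632202148438), (70.2288818359375, 134.4698486328125), 25.98487091064453) [ 483.41415636 -255.93584387]
w ((531.244873046875, 1.2690620422363281), (130.87440490722656, 67.02395629882812), 20.832326889038086) [531.2061597    1.17372702]
```

View pics/crop.png

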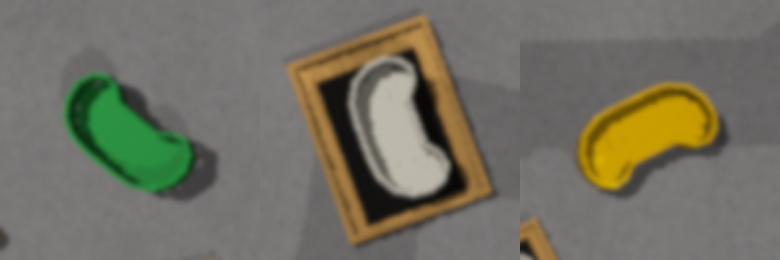

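The crop shows each long axis and dent: green at (213,274) has its dent to the upper right, white in the 180 mm caddy at (312,252) has its dent to the right, and yellow at (424,274) has its dent to the lower right. The outline sizes match (133x68 mm and so on). Next I'll view each dish from the same tool-relative pose with the wrist camera.

```bash
cat >> lib.py <<'E'
def tool():
    o=bot.get_obs(); q=o["tool_rot"]; return np.array(o["eef_pos"]),R.from_quat([q[1],q[2],q[3],q[0]]),o
def target(yaw): return R.from_euler("z",yaw,degrees=True)*R.from_euler("x",180,degrees=True)
def delta(x,y,z,yaw):
    p,r,o=tool(); print("t",round(o["t"],2),"offset",(r.inv().apply(np.array([x,y,z])-p)).round(4),"ang",((r.inv()*target(yaw)).as_rotvec()/(np.pi/4)).round(4))
E
python3 -c "
from lib import *
delta(.487,-.252,.22,-64)"
```

```text
t 0.1 offset [ 0.4063 -0.3062  0.0835] ang [-1.7000e-03  1.6000e-03  1.7517e+00]
```

Call:
{"name": "drive_tool", "arguments": {
  "deltas": [
    {"gripper":0,"offset":[0.04,-0.03,0.008],"angular":[0,0,0.175]},
    {"gripper":0,"offset":[0.08,-0.06,0.016],"angular":[0,0,0.35]},
    {"gripper":0,"offset":[0.12,-0.09,0.025],"angular":[0,0,0.525]},
    {"gripper":0,"offset":[0.16,-0.12,0.033],"angular":[0,0,0.7]},
    {"gripper":0,"offset":[0.2,-0.15,0.041],"angular":[0,0,0.876]}
  ]
}}

```text
t: 0.6
eef_pos: [0.3264, -0.4572, 0.2629]
tool_rot: [-0.0, 0.976, -0.216, -0.0]
contact_force: [1.2, -0.4, -0.4]
gripper_width: 0.998
grasp_force: 0.0
```

```bash
python3 -c "
from lib import *
delta(.487,-.252,.22,-64)"
```

```text
t 0.6 offset [ 0.0593 -0.2537  0.0429] ang [-2.000e-04  5.000e-04  8.686e-01]
```

Call:
{"name": "drive_tool", "arguments": {
  "deltas": [
    {"gripper":0,"offset":[0.012,-0.05,0.009],"angular":[0,0,0.175]},
    {"gripper":0,"offset":[0.024,-0.1,0.018],"angular":[0,0,0.35]},
    {"gripper":0,"offset":[0.036,-0.15,0.027],"angular":[0,0,0.52]},
    {"gripper":0,"offset":[0.048,-0.2,0.035],"angular":[0,0,0.7]},
    {"gripper":0,"offset":[0.059,-0.249,0.043],"angular":[0,0,0.869]}
  ]
}}

```text
t: 1.1
eef_pos: [0.4743, -0.2677, 0.2225]
tool_rot: [0.0, 0.848, -0.53, -0.0]
contact_force: [1.1, 0.1, 0.0]
gripper_width: 0.999
grasp_force: 0.0
```

```bash
cat >> lib.py <<'E'
RNG={"g":((50,90,25),(80,255,255)),"y":((15,120,40),(32,255,255)),"w":((0,0,115),(180,45,255))}
def wrist(name,col):
    p,r,o=tool(); m=optics.camera_model("wrist"); im=optics.read_camera("wrist"); cv2.imwrite(f"pics/{name}.png",im)
    k=cv2.inRange(cv2.cvtColor(im,cv2.COLOR_BGR2HSV),*RNG[col]); k=cv2.morphologyEx(k,cv2.MORPH_OPEN,np.ones((3,3)))
    cs=max(cv2.findContours(k,0,1)[0],key=cv2.contourArea)
    P=unproj(m,cs[:,0],.054 if col=="w" else .046)[:,:2]; L=(P-p[:2])@r.as_matrix()[:2,:2]*1000
    print("tcp",p.round(4),"yaw",np.degrees(np.arctan2(*r.as_matrix()[[1,0],0])).round(2))
    h=cv2.convexHull(L.astype(np.float32)); c,wh,a=cv2.minAreaRect(h)
    print("tool-frame rect mm",np.round(c,1),np.round(wh,1),round(a,2),"x",L[:,0].min().round(1),L[:,0].max().round(1),"y",L[:,1].min().round(1),L[:,1].max().round(1))
E
python3 -c "
from lib import *
wrist('wy','y')"
```

```text
tcp [ 0.4743 -0.2677  0.2225] yaw -63.98
tool-frame rect mm [ -6.5 -12.7] [133.4  67.5] 0.26 x -73.2 60.2 y -46.4 21.3
```

View pics/wy.png

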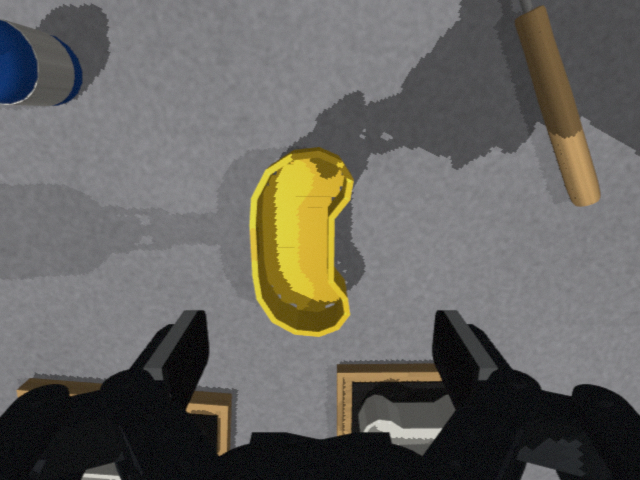

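The wrist picture shows the yellow dish from (250,150) to (352,335), with its dent to the right (tool +y). It measures 133.4 x 67.5 mm, with its origin near (0.488,-0.254) and yaw -64.2°. Next is the white dish.

```bash
python3 -c "
from lib import *
delta(.529,.007,.228,22)"
```

```text
t 1.15 offset [-0.2168 -0.1603 -0.0054] ang [-7.6000e-03  6.0000e-04 -1.9103e+00]
```

Call:
{"name": "drive_tool", "arguments": {
  "deltas": [
    {"gripper":0,"offset":[-0.022,-0.016,0],"angular":[0,0,-0.19]},
    {"gripper":0,"offset":[-0.045,-0.032,0],"angular":[0,0,-0.38]},
    {"gripper":0,"offset":[-0.067,-0.048,0],"angular":[0,0,-0.57]},
    {"gripper":0,"offset":[-0.09,-0.064,0],"angular":[0,0,-0.76]},
    {"gripper":0,"offset":[-0.11,-0.08,0],"angular":[0,0,-0.95]}
  ]
}}

```text
t: 1.65
eef_pos: [0.4961, -0.1339, 0.2227]
tool_rot: [-0.0, 0.984, -0.178, -0.0]
contact_force: [1.0, -0.4, 0.1]
gripper_width: 0.999
grasp_force: 0.0
```

```bash
python3 -c "
from lib import *
delta(.529,.007,.228,22)"
```

```text
t 1.65 offset [-0.0184 -0.1435 -0.0053] ang [-2.000e-04  9.000e-04 -9.435e-01]
```

Call:
{"name": "drive_tool", "arguments": {
  "deltas": [
    {"gripper":0,"offset":[-0.004,-0.029,-0.001],"angular":[0,0,-0.19]},
    {"gripper":0,"offset":[-0.007,-0.058,-0.002],"angular":[0,0,-0.38]},
    {"gripper":0,"offset":[-0.011,-0.086,-0.003],"angular":[0,0,-0.57]},
    {"gripper":0,"offset":[-0.015,-0.114,-0.004],"angular":[0,0,-0.76]},
    {"gripper":0,"offset":[-0.018,-0.143,-0.005],"angular":[0,0,-0.943]}
  ]
}}

```text
t: 2.15
eef_pos: [0.5303, 0.0056, 0.2277]
tool_rot: [0.0, 0.982, 0.19, -0.0]
contact_force: [0.7, -0.2, -0.9]
gripper_width: 1.0
grasp_force: 0.0
```

Call:
{"name": "drive_tool", "arguments": {
  "deltas": [
    {"gripper":0,"offset":[0,0,0],"angular":[0,0,0]},
    {"gripper":0,"offset":[0,0,0],"angular":[0,0,0]},
    {"gripper":0,"offset":[0,0,0],"angular":[0,0,0]}
  ]
}}

```text
t: 2.45
eef_pos: [0.5301, 0.0036, 0.2275]
tool_rot: [0.0, 0.983, 0.186, -0.001]
contact_force: [-0.3, -0.6, 0.0]
gripper_width: 1.002
grasp_force: 0.0
```

```bash
python3 -c "
from lib import *
wrist('ww','w')
delta(.4706,.250,.22,51.3)"
```

```text
tcp [0.5301 0.0036 0.2275] yaw 21.43
tool-frame rect mm [-20.6   3.7] [454.9 317. ] 90.0 x -179.1 137.9 y -223.7 231.1
t 2.5 offset [ 0.0345 -0.2513  0.0074] ang [ 3.000e-04  1.300e-03 -6.642e-01]
```

View pics/ww.png

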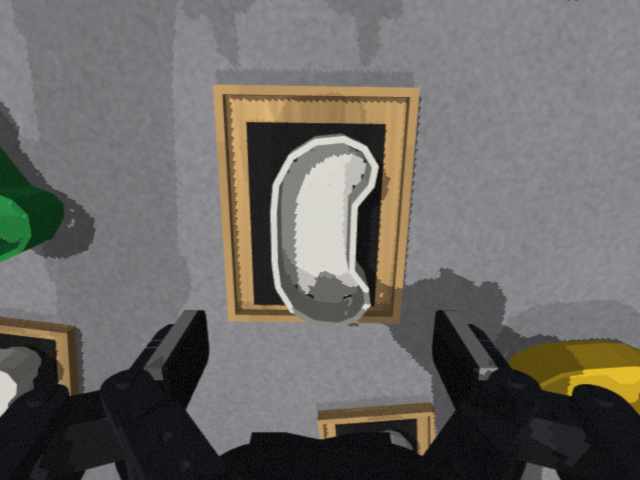

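```bash
python3 - <<'E'
from lib import *
im=cv2.imread('pics/ww.png'); hsv=cv2.cvtColor(im,cv2.COLOR_BGR2HSV)
m=optics.camera_model("wrist"); p,r,o=tool()
print(cv2.inRange(hsv,(0,0,75),(180,50,255)).shape, hsv[321:334:2,335].tolist(), hsv[126:140:2,335].tolist())
for vmin in(70,90):
    k=np.zeros((480,640),np.uint8); k[124:330,255:388]=cv2.inRange(hsv,(0,0,vmin),(180,50,255))[124:330,255:388]
    k[312:,:300]=0;k[312:,372:]=0
    k=cv2.morphologyEx(k,cv2.MORPH_OPEN,np.ones((3,3)))
    cs=max(cv2.findContours(k,0,1)[0],key=cv2.contourArea)
    L=(unproj(m,cs[:,0],.054)[:,:2]-p[:2])@r.as_matrix()[:2,:2]*1000
    print(cv2.boundingRect(cs),[np.round(v,2) for v in cv2.minAreaRect(L.astype(np.float32))],L.min(0),L.max(0))
print("caddy",((unproj(m,[(214,87),(419,89),(401,321),(229,321)],.016)[:,:2]-p[:2])@r.as_matrix()[:2,:2]*1000).round(1).tolist())
E
```

```text
(480, 640) [[38, 12, 86], [30, 10, 134], [25, 11, 134], [23, 8, 134], [130, 6, 137], [113, 7, 138], [120, 4, 138]] [[0, 0, 30], [15, 32, 32], [80, 51, 30], [0, 25, 31], [15, 6, 83], [30, 9, 145], [30, 9, 218]]
(270, 134, 109, 196) [array([-0.09,  2.34]), array([ 69.18, 133.8 ]), np.float64(89.94)] [-66.95692995 -32.23060788] [66.8189472  37.00042427]
(270, 134, 109, 196) [array([-0.09,  2.39]), array([ 69.06, 133.8 ]), np.float64(89.93)] [-66.95692995 -32.11941377] [66.81891629 37.00042427]
caddy [[95.8, -70.9], [94.6, 67.8], [-82.1, 66.8], [-82.1, -73.5]]
```

```bash
cat >> lib.py <<'E'
def rim():  # outline in the dish frame, mm, symmetrised about x
    return np.load("rim.npy")
def fitedge(imname,m,z,x0,yaw0):
    im=cv2.GaussianBlur(cv2.imread(imname),(3,3),0)
    e=np.max([cv2.Canny(c,40,100) for c in cv2.split(im)],0)
    dt=np.minimum(cv2.distanceTransform(255-e,cv2.DIST_L2,5),6).astype(np.float32); P=rim()
    def f(v):
        c,s=np.cos(v[2]/20),np.sin(v[2]/20); W=np.c_[P@[[c,s],[-s,c]]/1000+v[:2]/1000,np.full(len(P),z)]
        uv=proj(m,W).astype(np.float32); return cv2.remap(dt,uv[:,0].copy(),uv[:,1].copy(),cv2.INTER_LINEAR).mean()
    best=min((minimize(f,[x0[0]*1000+a,x0[1]*1000+b,np.radians(yaw0+k)*20],method="Nelder-Mead",options=dict(initial_simplex=None,xatol=.02,fatol=1e-4)) for a in(-2,0,2) for b in(-2,0,2) for k in(-1,1)),key=lambda r:r.fun)
    x,y,w=best.x; print("fit",x.round(1),y.round(1),np.degrees(w/20).round(2),"cost px",round(best.fun,2))
E
python3 - <<'E'
from lib import *
m=optics.camera_model("wrist"); p,r,o=tool()
T=np.eye(4);T[:3,:3]=r.as_matrix();T[:3,3]=p; C=np.linalg.inv(T)@m["cam_to_world"]
Ty=np.eye(4);Ty[:3,:3]=target(-63.98).as_matrix();Ty[:3,3]=[.4743,-.2677,.2225]
my=dict(m);my["cam_to_world"]=Ty@C
k=cv2.inRange(cv2.cvtColor(cv2.imread('pics/wy.png'),cv2.COLOR_BGR2HSV),*RNG["y"])
cs=max(cv2.findContours(k,0,1)[0],key=cv2.contourArea)
P=unproj(my,cs[:,0],.046)[:,:2]*1000
c,wh,a=cv2.minAreaRect(P.astype(np.float32)); print(c,wh,a)
yaw=np.radians(-64.24); x=np.array([np.cos(yaw),np.sin(yaw)]); y=np.array([-x[1],x[0]])
D=np.c_[(P-c)@x,(P-c)@y-6]; D=D*[132/wh[1] if wh[1]>100 else 132/wh[0],1]
mask=np.zeros((200,300),np.uint8); 
def fill(D): 
    k=np.zeros((800,1200),np.uint8); cv2.fillPoly(k,[np.int32(D*8+[600,400])],255); return k
M=((fill(D).astype(int)+fill(D*[-1,1]))>300).astype(np.uint8)
M=cv2.erode(M,np.ones((5,5)))
E=max(cv2.findContours(M,0,1)[0],key=cv2.contourArea)[:,0]; D=(E-[600,400])/8.; print(D.min(0),D.max(0)); np.save("rim.npy",D[::4])
fitedge("pics/wy.png",my,.046,(.4882,-.2537),-64.2)
fitedge("pics/ww.png",m,.054,(.529,.007),21.4)
E
python3 -c "
from lib import *
delta(.4706,.250,.22,51.3)"
```

```text
(482.0617370605469, -255.55548095703125) (67.59059143066406, 133.3067169189453) 25.761972427368164
[-65.75 -39.5 ] [65.625 27.25 ]
fit 487.4 -251.2 -63.43 cost px 0.81
fit 531.0 8.7 18.86 cost px 1.15
t 2.5 offset [ 0.0345 -0.2513  0.0074] ang [ 3.000e-04  1.300e-03 -6.642e-01]
```

```bash
python3 - <<'E'
from lib import *
m=optics.camera_model("wrist"); p,r,o=tool(); tl=lambda uv,z:(unproj(m,uv,z)[:,:2]-p[:2])@r.as_matrix()[:2,:2]*1000
im=cv2.imread('pics/ww.png'); hsv=cv2.cvtColor(im,cv2.COLOR_BGR2HSV)
w=cv2.inRange(hsv,(8,90,60),(25,255,255)); w[:,:180]=0;w[:,440:]=0;w[340:]=0
cs=max(cv2.findContours(w,0,1)[0],key=cv2.contourArea); L=tl(cs[:,0],.016); print("wood",[np.round(v,2) for v in cv2.minAreaRect(L.astype(np.float32))])
for s in(-1,1):  # side lines
    q=L[(abs(L[:,1]-s*70)<8)&(abs(L[:,0]-6)<75)]; print(cv2.fitLine(q.astype(np.float32),cv2.DIST_HUBER,0,.01,.01).ravel().round(4))
k=cv2.inRange(hsv,(0,0,75),(180,50,255))
for row in range(140,325,15):
    c=np.where(k[row,255:388])[0]+255
    print(row,c.min(),c.max(),tl([(c.min()-.5,row),(c.max()+.5,row)],.054).round(1).tolist())
gray=cv2.cvtColor(im,6); print(gray[300:332:2,[320,335,345]].T.tolist())
R0=rim(); 
for x in(-60,-40,-30,0,30,40,60): q=R0[abs(R0[:,0]-x)<1]; print(x,q[:,1].min(),q[:,1].max())
E
```

```text
wood [array([ 6.93, -3.02]), array([179.29, 139.58]), np.float64(0.8)]
[ 9.99900e-01  1.31000e-02  9.81700e+00 -7.23952e+01]
[9.99900e-01 1.58000e-02 9.82810e+00 6.63105e+01]
140 308 356 [[63.3, -6.8], [63.3, 23.0]]
155 287 372 [[54.3, -19.8], [54.3, 33.1]]
170 279 378 [[45.2, -25.0], [45.2, 37.2]]
185 272 374 [[35.8, -29.8], [35.8, 35.1]]
200 271 363 [[26.2, -30.8], [26.2, 28.5]]
215 270 357 [[16.4, -31.8], [16.4, 25.0]]
230 270 356 [[6.3, -32.2], [6.3, 24.6]]
245 271 356 [[-4.0, -31.9], [-4.0, 24.9]]
260 271 355 [[-14.6, -32.3], [-14.6, 24.5]]
275 273 363 [[-25.5, -31.4], [-25.5, 30.3]]
290 276 369 [[-36.6, -29.8], [-36.6, 34.8]]
305 286 370 [[-48.0, -23.2], [-48.0, 35.9]]
320 305 357 [[-59.8, -10.1], [-59.8, 27.2]]
[[101, 85, 81, 85, 85, 84, 84, 85, 85, 86, 95, 132, 134, 132, 136, 136], [102, 101, 87, 84, 84, 84, 83, 81, 86, 84, 83, 103, 132, 133, 131, 133], [101, 84, 85, 84, 83, 86, 112, 111, 82, 84, 129, 134, 134, 132, 136, 136]]
-60 -30.875 5.875
-40 -38.5 22.5
-30 -35.25 25.5
0 -28.25 27.0
30 -35.625 25.5
40 -38.625 22.375
60 -30.75 5.0
```

White spans (270,134) to (379,323). Its left and dent faces, together with the caddy edges, give yaw 20.6° and origin near (0.530,0.0075), which agrees with the top camera. Now to green.

Call:
{"name": "drive_tool", "arguments": {
  "deltas": [
    {"gripper":0,"offset":[0.007,-0.048,0.001],"angular":[0,0,-0.14]},
    {"gripper":0,"offset":[0.014,-0.096,0.003],"angular":[0,0,-0.28]},
    {"gripper":0,"offset":[0.021,-0.144,0.004],"angular":[0,0,-0.42]},
    {"gripper":0,"offset":[0.028,-0.192,0.006],"angular":[0,0,-0.55]},
    {"gripper":0,"offset":[0.0345,-0.24,0.0074],"angular":[0,0,-0.664]}
  ]
}}

```text
t: 3.0
eef_pos: [0.4743, 0.2411, 0.2205]
tool_rot: [0.0, 0.901, 0.434, 0.0]
contact_force: [1.3, -0.3, -0.2]
gripper_width: 1.001
grasp_force: 0.0
```

Call:
{"name": "drive_tool", "arguments": {
  "deltas": [
    {"gripper":0,"offset":[0,-0.01,0],"angular":[0,0,0]},
    {"gripper":0,"offset":[0,-0.01,0],"angular":[0,0,0]},
    {"gripper":0,"offset":[0,-0.01,0],"angular":[0,0,0]},
    {"gripper":0,"offset":[0,-0.01,0],"angular":[0,0,0]}
  ]
}}

```text
t: 3.4
eef_pos: [0.4677, 0.2446, 0.2203]
tool_rot: [0.001, 0.902, 0.432, -0.0]
contact_force: [-0.3, 0.2, -0.2]
gripper_width: 1.003
grasp_force: 0.0
```

```bash
cat >> lib.py <<'E'
def prof(name,col,z=.046,draw=True):
    """waist faces + lobe transitions in tool frame from saved wrist picture"""
    m=optics.camera_model("wrist"); p,r,o=tool(); tl=lambda uv:(unproj(m,uv,z)[:,:2]-p[:2])@r.as_matrix()[:2,:2]*1000
    k=cv2.inRange(cv2.cvtColor(cv2.imread(f"pics/{name}.png"),cv2.COLOR_BGR2HSV),*RNG[col])
    n,lab,st,_=cv2.connectedComponentsWithStats(k); j=1+st[1:,4].argmax(); k=lab==j; x,y,w,h,_=st[j]
    for row in np.linspace(y+3,y+h-4,13).astype(int):
        c=np.where(k[row])[0]; print(row,tl([(c.min()-.5,row),(c.max()+.5,row)]).round(1).tolist())
E
python3 -c "
from lib import *
wrist('wg','g');prof('wg','g')"
```

```text
tcp [0.4677 0.2446 0.2203] yaw 51.19
tool-frame rect mm [9.  4.1] [ 67.3 131.1] 89.85 x -56.6 74.5 y -29.6 37.9
123 [[72.9, -1.5], [72.9, 20.2]]
138 [[64.1, -15.5], [64.1, 33.2]]
154 [[54.6, -21.9], [54.6, 38.0]]
170 [[44.8, -27.8], [44.8, 35.9]]
186 [[34.7, -28.8], [34.7, 29.4]]
201 [[25.1, -29.7], [25.1, 26.6]]
217 [[14.5, -29.5], [14.5, 26.2]]
233 [[3.7, -29.9], [3.7, 26.6]]
249 [[-7.4, -29.6], [-7.4, 26.9]]
264 [[-18.1, -28.7], [-18.1, 32.6]]
280 [[-29.8, -26.3], [-29.8, 36.5]]
296 [[-41.8, -19.8], [-41.8, 36.3]]
312 [[-54.2, -3.9], [-54.2, 22.7]]
```

Call:
{"name": "drive_tool", "arguments": {
  "deltas": [
    {"gripper":0,"offset":[0.004,-0.001,0.03],"angular":[0,0,0]},
    {"gripper":0,"offset":[0.009,-0.0015,0.06],"angular":[0,0,0]},
    {"gripper":0,"offset":[0.009,-0.0015,0.09],"angular":[0,0,0]},
    {"gripper":0,"offset":[0.009,-0.0015,0.115],"angular":[0,0,0]},
    {"gripper":0,"offset":[0.009,-0.0015,0.115],"angular":[0,0,0]}
  ]
}}

```text
t: 3.95
eef_pos: [0.47, 0.2525, 0.1026]
tool_rot: [0.001, 0.901, 0.433, -0.003]
contact_force: [0.1, -0.4, 0.2]
gripper_width: 1.002
grasp_force: 0.0
```

```bash
python3 -c "
from lib import *
p=np.array([.4677,.2446]);y=np.radians(51.2);g=p+.0093*np.array([np.cos(y),np.sin(y)])-.0015*np.array([np.sin(y),-np.cos(y)]);print(g)
delta(*g,.091,51.2)"
```

```text
[0.47235841 0.25278775]
t 3.95 offset [0.0018 0.0017 0.0116] ang [-0.002   0.0077  0.0026]
```

Call:
{"name": "drive_tool", "arguments": {
  "deltas": [
    {"gripper":0,"offset":[0.0015,0.0015,0.006],"angular":[0,0.005,0]},
    {"gripper":0,"offset":[0.002,0.0015,0.0115],"angular":[0,0.005,0]},
    {"gripper":0,"offset":[0.002,0.0015,0.0115],"angular":[0,0.005,0]}
  ],
  "grip_force": 30
}}

```text
t: 4.25
eef_pos: [0.474, 0.2556, 0.0944]
tool_rot: [-0.001, 0.901, 0.434, 0.002]
contact_force: [0.2, 0.6, 0.0]
gripper_width: 1.0
grasp_force: 0.0
```

Call:
{"name": "drive_tool", "arguments": {
  "deltas": [
    {"gripper":150,"offset":[0,0,0],"angular":[0,0,0]},
    {"gripper":150,"offset":[0,0,0],"angular":[0,0,0]},
    {"gripper":150,"offset":[0,0,0],"angular":[0,0,0]},
    {"gripper":150,"offset":[0,0,0],"angular":[0,0,0]},
    {"gripper":150,"offset":[0,0,0],"angular":[0,0,0]}
  ]
}}

```text
t: 4.75
eef_pos: [0.4738, 0.2559, 0.0947]
tool_rot: [-0.001, 0.901, 0.434, 0.002]
contact_force: [-0.8, -1.3, 5.6]
gripper_width: 0.648
grasp_force: 32.3
```

Call:
{"name": "drive_tool", "arguments": {
  "deltas": [
    {"gripper":150,"offset":[0,0,0],"angular":[0,0,0]},
    {"gripper":150,"offset":[0,0,0],"angular":[0,0,0]},
    {"gripper":150,"offset":[0,0,0],"angular":[0,0,0]}
  ]
}}

```text
t: 5.05
eef_pos: [0.4738, 0.2559, 0.0947]
tool_rot: [-0.001, 0.901, 0.434, 0.002]
contact_force: [-0.3, -1.5, 6.0]
gripper_width: 0.65
grasp_force: 32.3
```

Call:
{"name": "drive_tool", "arguments": {
  "deltas": [
    {"gripper":150,"offset":[0,0,-0.02],"angular":[0,0,0]},
    {"gripper":150,"offset":[0,0,-0.05],"angular":[0,0,0]},
    {"gripper":150,"offset":[0,0,-0.08],"angular":[0,0,0]},
    {"gripper":150,"offset":[0,0,-0.11],"angular":[0,0,0]},
    {"gripper":150,"offset":[0,0,-0.11],"angular":[0,0,0]}
  ]
}}

```text
t: 5.55
eef_pos: [0.4748, 0.2566, 0.2077]
tool_rot: [-0.001, 0.901, 0.434, 0.005]
contact_force: [0.4, 0.3, -0.9]
gripper_width: 0.648
grasp_force: 33.3
```

```bash
python3 -c "
from lib import *
print(tool()[2]['contact_force'],tool()[2]['gripper_width'])
wrist('wg2','g')
y=np.radians(20.6);g=np.array([.5302,.0075])+.0033*np.array([np.cos(y),np.sin(y)]);print(g)
delta(*g,.19,20.6)"
```

```text
[ 0.38773621  0.32129895 -0.86129792] 0.6484789587866886
tcp [0.4748 0.2566 0.2077] yaw 51.44
tool-frame rect mm [-47.4   9.1] [206.  124.7] 6.51 x -153.9 54.0 y -53.8 78.6
[0.533289   0.00866108]
t 5.6 offset [-0.1563  0.2004  0.0148] ang [-4.00e-04 -9.80e-03  6.85e-01]
```

View pics/wg2.png

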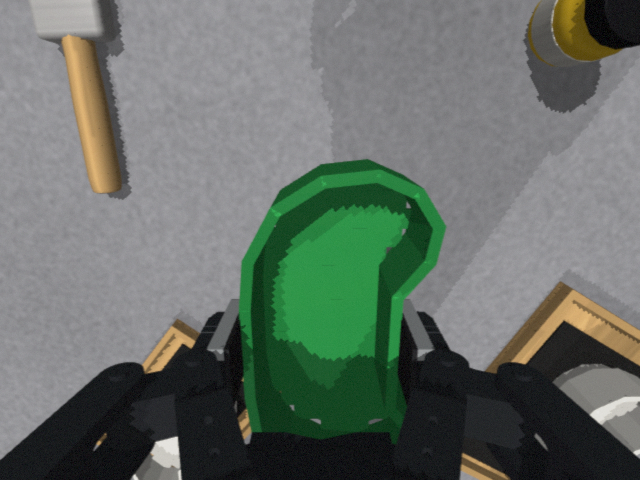

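The green dish is held at the waist, with its front rim at about (350,160) and its dent to the right. I'll check its offset in the tool frame and move over white.

```bash
python3 - <<'E'
from lib import *
m=optics.camera_model("wrist"); p,r,o=tool()
tl=lambda uv,z:(unproj(m,uv,z)[:,:2]-p[:2])@r.as_matrix()[:2,:2]*1000
k=cv2.inRange(cv2.cvtColor(cv2.imread('pics/wg2.png'),cv2.COLOR_BGR2HSV),*RNG["g"])
z=p[2]-.0487
rows=np.where(k[:,300:400].any(1))[0]; print("front row",rows.min(),tl([(350,rows.min())],z))
for row in (180,200,230,250,270,290): 
    c=np.where(k[row,200:480])[0]+200; print(row,tl([(c.min(),row),(c.max(),row)],z).round(1).tolist())
E
```

```text
front row 159 [[64.95979871  9.68060033]]
180 [[58.6, -6.7], [58.6, 28.2]]
200 [[52.4, -13.3], [52.4, 34.8]]
230 [[42.7, -19.1], [42.7, 40.1]]
250 [[36.0, -22.6], [36.0, 39.1]]
270 [[29.1, -25.3], [29.1, 36.8]]
290 [[21.9, -26.1], [21.9, 31.4]]
```

Call:
{"name": "drive_tool", "arguments": {
  "deltas": [
    {"gripper":150,"offset":[-0.031,0.04,0.003],"angular":[0,0,0.137]},
    {"gripper":150,"offset":[-0.062,0.08,0.006],"angular":[0,0,0.274]},
    {"gripper":150,"offset":[-0.093,0.12,0.009],"angular":[0,0,0.411]},
    {"gripper":150,"offset":[-0.124,0.16,0.012],"angular":[0,0,0.548]},
    {"gripper":150,"offset":[-0.156,0.2,0.015],"angular":[0,-0.01,0.685]}
  ]
}}

```text
t: 6.1
eef_pos: [0.5306, 0.0104, 0.1871]
tool_rot: [0.0, 0.984, 0.177, -0.003]
contact_force: [1.3, 0.8, -1.5]
gripper_width: 0.648
grasp_force: 33.2
```

Call:
{"name": "drive_tool", "arguments": {
  "deltas": [
    {"gripper":150,"offset":[0,0,0],"angular":[0,0,0]},
    {"gripper":150,"offset":[0,0,0],"angular":[0,0,0]},
    {"gripper":150,"offset":[0,0,0],"angular":[0,0,0]},
    {"gripper":150,"offset":[0,0,0],"angular":[0,0,0]}
  ]
}}

```text
t: 6.5
eef_pos: [0.531, 0.0144, 0.1882]
tool_rot: [0.0, 0.984, 0.181, -0.002]
contact_force: [0.5, 0.0, -1.9]
gripper_width: 0.647
grasp_force: 33.3
```

```bash
python3 -c "
from lib import *
print(tool()[2]['contact_force'])
delta(.5333,.0087,.16,20.6)"
```

```text
[ 0.46458179  0.00725301 -1.91861911]
t 6.5 offset [0.0003 0.0062 0.0282] ang [-0.0011  0.006   0.0044]
```

Call:
{"name": "drive_tool", "arguments": {
  "deltas": [
    {"gripper":150,"offset":[-0.0005,0.006,0.01],"angular":[0,0.005,0.0045]},
    {"gripper":150,"offset":[-0.0005,0.006,0.02],"angular":[0,0.005,0.0045]},
    {"gripper":150,"offset":[-0.0005,0.006,0.028],"angular":[0,0.005,0.0045]},
    {"gripper":150,"offset":[-0.0005,0.006,0.028],"angular":[0,0.005,0.0045]},
    {"gripper":150,"offset":[-0.0005,0.006,0.028],"angular":[0,0.005,0.0045]}
  ]
}}

```text
t: 7.0
eef_pos: [0.5328, 0.007, 0.1602]
tool_rot: [-0.0, 0.984, 0.177, -0.001]
contact_force: [-0.2, 0.4, -2.3]
gripper_width: 0.649
grasp_force: 33.3
```

```bash
python3 -c "
from lib import *
print(tool()[2]['contact_force'])
delta(.5325,.0084,.155,20.6)"
```

```text
[-0.20211866  0.43827414 -2.2797707 ]
t 7.0 offset [ 0.0002 -0.0014  0.0052] ang [-0.0004  0.0013 -0.0038]
```

Call:
{"name": "drive_tool", "arguments": {
  "deltas": [
    {"gripper":150,"offset":[0,-0.0013,0.003],"angular":[0,0,-0.004]},
    {"gripper":150,"offset":[0,-0.0013,0.006],"angular":[0,0,-0.004]},
    {"gripper":150,"offset":[0,-0.0013,0.008],"angular":[0,0,-0.004]},
    {"gripper":150,"offset":[0,-0.0013,0.008],"angular":[0,0,-0.004]}
  ]
}}

```text
t: 7.4
eef_pos: [0.5324, 0.008, 0.1524]
tool_rot: [0.0, 0.984, 0.179, -0.0]
contact_force: [-0.1, 0.4, -1.5]
gripper_width: 0.65
grasp_force: 33.3
```

```bash
python3 -c "
from lib import *
print(tool()[2]['contact_force'])
delta(.5325,.0084,.145,20.6)"
```

```text
[-0.12556738  0.41181068 -1.47170595]
t 7.4 offset [ 0.0002 -0.0003  0.0074] ang [ 0.      0.0007 -0.0001]
```

Call:
{"name": "drive_tool", "arguments": {
  "deltas": [
    {"gripper":150,"offset":[0,0,0.002],"angular":[0,0,0]},
    {"gripper":150,"offset":[0,0,0.004],"angular":[0,0,0]},
    {"gripper":150,"offset":[0,0,0.006],"angular":[0,0,0]},
    {"gripper":150,"offset":[0,0,0.006],"angular":[0,0,0]}
  ]
}}

```text
t: 7.8
eef_pos: [0.5324, 0.008, 0.1463]
tool_rot: [0.0, 0.984, 0.179, -0.0]
contact_force: [-0.8, -0.6, -2.7]
gripper_width: 0.649
grasp_force: 33.3
```

Call:
{"name": "drive_tool", "arguments": {
  "deltas": [
    {"gripper":150,"offset":[0,0,0.002],"angular":[0,0,0]},
    {"gripper":150,"offset":[0,0,0.004],"angular":[0,0,0]},
    {"gripper":150,"offset":[0,0,0.004],"angular":[0,0,0]}
  ]
}}

```text
t: 8.1
eef_pos: [0.5324, 0.008, 0.1423]
tool_rot: [0.0, 0.984, 0.179, -0.0]
contact_force: [-0.1, 0.2, -1.6]
gripper_width: 0.65
grasp_force: 33.3
```

Call:
{"name": "drive_tool", "arguments": {
  "deltas": [
    {"gripper":150,"offset":[0,0,0.0015],"angular":[0,0,0]},
    {"gripper":150,"offset":[0,0,0.003],"angular":[0,0,0]},
    {"gripper":150,"offset":[0,0,0.0045],"angular":[0,0,0]},
    {"gripper":150,"offset":[0,0,0.0045],"angular":[0,0,0]}
  ]
}}

```text
t: 8.5
eef_pos: [0.5324, 0.008, 0.1379]
tool_rot: [0.0, 0.984, 0.179, -0.0]
contact_force: [-1.2, 0.0, -1.3]
gripper_width: 0.65
grasp_force: 33.3
```

Call:
{"name": "drive_tool", "arguments": {
  "deltas": [
    {"gripper":150,"offset":[0,0,0.001],"angular":[0,0,0]},
    {"gripper":150,"offset":[0,0,0.002],"angular":[0,0,0]},
    {"gripper":150,"offset":[0,0,0.003],"angular":[0,0,0]},
    {"gripper":150,"offset":[0,0,0.003],"angular":[0,0,0]}
  ]
}}

```text
t: 8.9
eef_pos: [0.5326, 0.008, 0.135]
tool_rot: [0.0, 0.984, 0.179, -0.0]
contact_force: [-0.1, 0.4, -0.6]
gripper_width: 0.65
grasp_force: 33.3
```

Call:
{"name": "drive_tool", "arguments": {
  "deltas": [
    {"gripper":150,"offset":[0,0,0.001],"angular":[0,0,0]},
    {"gripper":150,"offset":[0,0,0.001],"angular":[0,0,0]}
  ]
}}

```text
t: 9.1
eef_pos: [0.5328, 0.0081, 0.1346]
tool_rot: [0.0, 0.984, 0.179, 0.0]
contact_force: [-1.5, 0.4, 4.5]
gripper_width: 0.65
grasp_force: 34.0
```

Call:
{"name": "drive_tool", "arguments": {
  "deltas": [
    {"gripper":150,"offset":[0,0,0.001],"angular":[0,0,0]},
    {"gripper":150,"offset":[0,0,0.001],"angular":[0,0,0]}
  ]
}}

```text
t: 9.3
eef_pos: [0.533, 0.0082, 0.1345]
tool_rot: [0.0, 0.984, 0.179, 0.0]
contact_force: [-4.2, -0.2, 14.0]
gripper_width: 0.653
grasp_force: 35.2
```

Contact came at TCP z 0.1346 (0.1347 expected when home). I'll ease off, release and rise.

Call:
{"name": "drive_tool", "arguments": {
  "deltas": [
    {"gripper":150,"offset":[0,0,-0.001],"angular":[0,0,0]},
    {"gripper":0,"offset":[0,0,-0.001],"angular":[0,0,0]},
    {"gripper":0,"offset":[0,0,-0.001],"angular":[0,0,0]},
    {"gripper":0,"offset":[0,0,-0.001],"angular":[0,0,0]},
    {"gripper":0,"offset":[0,0,-0.001],"angular":[0,0,0]}
  ]
}}

```text
t: 9.8
eef_pos: [0.5326, 0.008, 0.1339]
tool_rot: [0.0, 0.984, 0.179, -0.0]
contact_force: [-0.5, -0.2, -0.1]
gripper_width: 1.002
grasp_force: 0.0
```

Call:
{"name": "drive_tool", "arguments": {
  "deltas": [
    {"gripper":0,"offset":[0,0,-0.01],"angular":[0,0,0]},
    {"gripper":0,"offset":[0,0,-0.04],"angular":[0,0,0]},
    {"gripper":0,"offset":[0,0,-0.08],"angular":[0,0,0]},
    {"gripper":0,"offset":[0,0,-0.125],"angular":[0,0,0]},
    {"gripper":0,"offset":[0,0,-0.125],"angular":[0,0,0]}
  ]
}}

```text
t: 10.3
eef_pos: [0.5357, 0.0086, 0.2658]
tool_rot: [0.001, 0.984, 0.179, 0.006]
contact_force: [1.0, 0.4, 0.4]
gripper_width: 0.995
grasp_force: 0.0
```

Call:
{"name": "drive_tool", "arguments": {
  "deltas": [
    {"gripper":0,"offset":[0,0,0],"angular":[0,0,0]},
    {"gripper":0,"offset":[0,0,0],"angular":[0,0,0]},
    {"gripper":0,"offset":[0,0,0],"angular":[0,0,0]}
  ]
}}

```text
t: 10.6
eef_pos: [0.5317, 0.0079, 0.2578]
tool_rot: [-0.0, 0.984, 0.179, -0.001]
contact_force: [-0.2, -0.5, 0.3]
gripper_width: 1.004
grasp_force: 0.0
```

```bash
python3 -c "
from lib import *
wrist('wg3','g');prof('wg3','g',.086)
delta(.4882,-.2537,.22,-64.2)"
```

```text
tcp [0.5317 0.0079 0.2578] yaw 20.6
tool-frame rect mm [-15.2   7.5] [153.4  79.1] 0.41 x -91.9 61.4 y -32.1 47.4
141 [[62.5, 2.1], [62.5, 22.0]]
156 [[53.6, -12.5], [53.6, 35.7]]
172 [[43.9, -18.3], [43.9, 41.1]]
187 [[34.6, -24.8], [34.6, 39.7]]
203 [[24.3, -26.4], [24.4, 34.5]]
218 [[14.5, -27.3], [14.6, 29.8]]
234 [[3.8, -27.7], [3.8, 29.5]]
250 [[-7.2, -27.4], [-7.2, 29.9]]
265 [[-17.8, -27.1], [-17.8, 29.6]]
281 [[-29.4, -26.8], [-29.4, 36.8]]
296 [[-40.6, -23.7], [-40.6, 39.3]]
312 [[-52.9, -16.4], [-52.8, 39.1]]
328 [[-65.5, -0.5], [-65.4, 25.6]]
t 10.65 offset [-0.1329  0.2296  0.038 ] ang [1.7000e-03 3.5000e-03 1.8844e+00]
```

View pics/wg3.png

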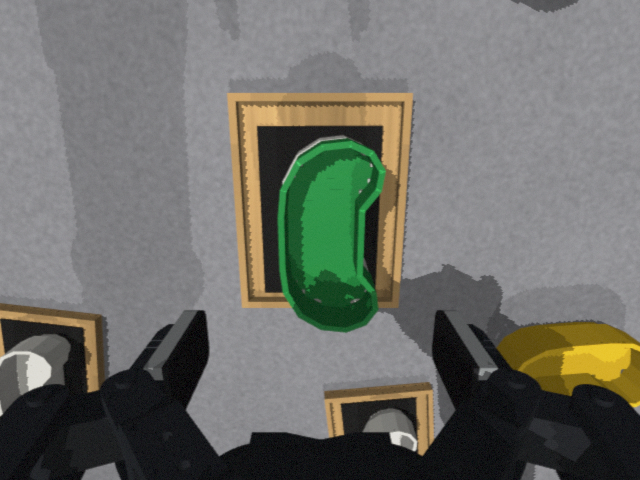

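Green sits home in white, filling (278,137) to (386,332), with only a sliver of white rim at the top edge. Now the yellow dish.

Call:
{"name": "drive_tool", "arguments": {
  "deltas": [
    {"gripper":0,"offset":[-0.02,0.03,0],"angular":[0,0,0.19]},
    {"gripper":0,"offset":[-0.04,0.06,0],"angular":[0,0,0.38]},
    {"gripper":0,"offset":[-0.055,0.09,0],"angular":[0,0,0.57]},
    {"gripper":0,"offset":[-0.07,0.12,0],"angular":[0,0,0.76]},
    {"gripper":0,"offset":[-0.08,0.14,0],"angular":[0,0,0.95]}
  ]
}}

```text
t: 11.15
eef_pos: [0.5059, -0.1537, 0.2582]
tool_rot: [0.0, 0.981, -0.196, -0.001]
contact_force: [0.5, 0.3, -0.4]
gripper_width: 0.998
grasp_force: 0.0
```

```bash
python3 -c "
from lib import *
delta(.4882,-.2537,.22,-64.2)"
```

```text
t 11.15 offset [0.0223 0.099  0.0383] ang [0.0025 0.0016 0.9234]
```

Call:
{"name": "drive_tool", "arguments": {
  "deltas": [
    {"gripper":0,"offset":[0.005,0.02,0.008],"angular":[0,0,0.185]},
    {"gripper":0,"offset":[0.01,0.04,0.016],"angular":[0,0,0.37]},
    {"gripper":0,"offset":[0.015,0.06,0.024],"angular":[0,0,0.555]},
    {"gripper":0,"offset":[0.019,0.08,0.032],"angular":[0,0,0.74]},
    {"gripper":0,"offset":[0.022,0.099,0.038],"angular":[0,0,0.923]}
  ]
}}

```text
t: 11.65
eef_pos: [0.4892, -0.2518, 0.2197]
tool_rot: [0.0, 0.848, -0.53, -0.001]
contact_force: [0.4, -0.3, -0.4]
gripper_width: 1.001
grasp_force: 0.0
```

Call:
{"name": "drive_tool", "arguments": {
  "deltas": [
    {"gripper":0,"offset":[0,0,0],"angular":[0,0,0]},
    {"gripper":0,"offset":[0,0,0],"angular":[0,0,0]},
    {"gripper":0,"offset":[0,0,0],"angular":[0,0,0]},
    {"gripper":0,"offset":[0,0,0],"angular":[0,0,0]}
  ]
}}

```text
t: 12.05
eef_pos: [0.4905, -0.25, 0.2213]
tool_rot: [-0.0, 0.85, -0.526, 0.0]
contact_force: [0.7, -0.8, 0.3]
gripper_width: 0.999
grasp_force: 0.0
```

```bash
python3 -c "
from lib import *
wrist('wy2','y');prof('wy2','y',.046)"
```

```text
tcp [ 0.4905 -0.25    0.2213] yaw -63.52
tool-frame rect mm [1.5 9.5] [131.8  67.3] 0.34 x -64.4 67.3 y -24.2 43.4
137 [[66.2, 3.5], [66.2, 24.3]]
152 [[57.2, -10.7], [57.2, 38.8]]
168 [[47.4, -15.8], [47.4, 43.7]]
183 [[38.0, -21.7], [38.0, 42.3]]
199 [[27.7, -23.3], [27.7, 36.4]]
214 [[17.8, -24.2], [17.8, 32.3]]
230 [[6.9, -23.8], [7.0, 32.1]]
245 [[-3.5, -24.1], [-3.4, 31.8]]
261 [[-14.8, -24.5], [-14.8, 32.2]]
276 [[-25.8, -23.4], [-25.8, 38.1]]
292 [[-37.8, -21.0], [-37.8, 42.1]]
307 [[-49.3, -14.2], [-49.3, 41.9]]
323 [[-62.0, 1.9], [-62.0, 28.3]]
```

Call:
{"name": "drive_tool", "arguments": {
  "deltas": [
    {"gripper":0,"offset":[0.001,0.002,0.03],"angular":[0,0,0.003]},
    {"gripper":0,"offset":[0.002,0.004,0.06],"angular":[0,0,0.007]},
    {"gripper":0,"offset":[0.002,0.004,0.09],"angular":[0,0,0.007]},
    {"gripper":0,"offset":[0.002,0.004,0.112],"angular":[0,0,0.007]},
    {"gripper":0,"offset":[0.002,0.004,0.112],"angular":[0,0,0.007]}
  ]
}}

```text
t: 12.6
eef_pos: [0.4858, -0.2534, 0.1067]
tool_rot: [0.0, 0.848, -0.529, -0.003]
contact_force: [-0.5, 0.3, 0.1]
gripper_width: 1.003
grasp_force: 0.0
```

Call:
{"name": "drive_tool", "arguments": {
  "deltas": [
    {"gripper":0,"offset":[0,0,0],"angular":[0,0,0]},
    {"gripper":0,"offset":[0,0,0],"angular":[0,0,0]}
  ]
}}

```text
t: 12.8
eef_pos: [0.4882, -0.2549, 0.1106]
tool_rot: [-0.0, 0.848, -0.53, 0.001]
contact_force: [0.4, -1.3, 0.2]
gripper_width: 1.004
grasp_force: 0.0
```

```bash
python3 -c "
from lib import *
delta(.4877,-.2534,.094,-63.85)"
```

```text
t 12.8 offset [-0.0017 -0.0002  0.0166] ang [-0.002  -0.0023 -0.003 ]
```

Call:
{"name": "drive_tool", "arguments": {
  "deltas": [
    {"gripper":0,"offset":[-0.001,0,0.005],"angular":[0,0,0]},
    {"gripper":0,"offset":[-0.0015,0,0.01],"angular":[0,0,0]},
    {"gripper":0,"offset":[-0.0015,0,0.016],"angular":[0,0,0]},
    {"gripper":0,"offset":[-0.0015,0,0.016],"angular":[0,0,0]},
    {"gripper":0,"offset":[-0.0015,0,0.016],"angular":[0,0,0]}
  ]
}}

```text
t: 13.3
eef_pos: [0.4864, -0.2533, 0.0929]
tool_rot: [0.0, 0.848, -0.53, -0.0]
contact_force: [0.4, -1.1, 0.4]
gripper_width: 1.0
grasp_force: 0.0
```

```bash
python3 -c "
from lib import *
delta(.4877,-.2534,.094,-63.85)"
```

```text
t 13.3 offset [ 0.0006 -0.0011 -0.0011] ang [ 0.0008  0.0005 -0.0036]
```

Close enough; close the fingers.

Call:
{"name": "drive_tool", "arguments": {
  "deltas": [
    {"gripper":150,"offset":[0.0005,-0.001,-0.001],"angular":[0,0,0]},
    {"gripper":150,"offset":[0.0005,-0.001,-0.001],"angular":[0,0,0]},
    {"gripper":150,"offset":[0.0005,-0.001,-0.001],"angular":[0,0,0]},
    {"gripper":150,"offset":[0.0005,-0.001,-0.001],"angular":[0,0,0]},
    {"gripper":150,"offset":[0.0005,-0.001,-0.001],"angular":[0,0,0]}
  ],
  "grip_force": 30
}}

```text
t: 13.8
eef_pos: [0.4882, -0.2535, 0.0946]
tool_rot: [-0.0, 0.848, -0.53, 0.0]
contact_force: [0.5, 0.1, 4.3]
gripper_width: 0.651
grasp_force: 32.9
```

Call:
{"name": "drive_tool", "arguments": {
  "deltas": [
    {"gripper":150,"offset":[0,0,0],"angular":[0,0,0]},
    {"gripper":150,"offset":[0,0,0],"angular":[0,0,0]},
    {"gripper":150,"offset":[0,0,0],"angular":[0,0,0]}
  ]
}}

```text
t: 14.1
eef_pos: [0.4882, -0.2535, 0.0946]
tool_rot: [-0.0, 0.848, -0.53, 0.001]
contact_force: [-0.1, 0.5, 5.7]
gripper_width: 0.647
grasp_force: 33.0
```

```bash
python3 -c "
from lib import *
delta(.4877,-.2534,.094,-63.85)"
```

```text
t 14.1 offset [-0.0003  0.0004  0.0006] ang [-0.0007 -0.0011 -0.0035]
```

Call:
{"name": "drive_tool", "arguments": {
  "deltas": [
    {"gripper":150,"offset":[0,0,-0.02],"angular":[0,0,0]},
    {"gripper":150,"offset":[0,0,-0.05],"angular":[0,0,0]},
    {"gripper":150,"offset":[0,0,-0.08],"angular":[0,0,0]},
    {"gripper":150,"offset":[0,0,-0.115],"angular":[0,0,0]},
    {"gripper":150,"offset":[0,0,-0.13],"angular":[0,0,0]}
  ]
}}

```text
t: 14.6
eef_pos: [0.4882, -0.2538, 0.2266]
tool_rot: [-0.0, 0.848, -0.53, 0.001]
contact_force: [0.7, -1.0, -1.7]
gripper_width: 0.65
grasp_force: 33.0
```

```bash
python3 - <<'E'
from lib import *
p,r,o=tool(); m=optics.camera_model("wrist"); im=optics.read_camera("wrist"); cv2.imwrite("pics/wy3.png",im)
tl=lambda uv,z:(unproj(m,uv,z)[:,:2]-p[:2])@r.as_matrix()[:2,:2]*1000
k=cv2.inRange(cv2.cvtColor(im,cv2.COLOR_BGR2HSV),*RNG["y"])
z=p[2]-.0477
rows=np.where(k[120:,300:400].any(1))[0]+120; print("front row",rows.min(),tl([(350,rows.min())],z))
for row in (180,200,230,250,270,290): 
    c=np.where(k[row,200:480])[0]+200; print(row,tl([(c.min(),row),(c.max(),row)],z).round(1).tolist())
delta(.5306,.0068,.22,20.6)
E
```

```text
front row 154 [[67.87541409  9.1571622 ]]
180 [[60.2, -9.4], [60.2, 30.2]]
200 [[54.0, -14.8], [54.0, 35.3]]
230 [[44.4, -20.2], [44.4, 39.3]]
250 [[37.7, -23.8], [37.8, 38.0]]
270 [[30.8, -25.8], [30.9, 34.7]]
290 [[23.7, -26.6], [23.7, 29.4]]
t 14.65 offset [-0.2162 -0.1518  0.0076] ang [ 2.0000e-04 -6.7000e-03 -1.8807e+00]
```

The green/yellow difference in grip offset is 3.0 mm by both methods. That makes the target TCP (0.530,0.007), touching the rim at z 0.181 and home at 0.167.

Call:
{"name": "drive_tool", "arguments": {
  "deltas": [
    {"gripper":150,"offset":[-0.022,-0.015,0],"angular":[0,0,-0.19]},
    {"gripper":150,"offset":[-0.045,-0.03,0],"angular":[0,0,-0.38]},
    {"gripper":150,"offset":[-0.067,-0.046,0],"angular":[0,0,-0.57]},
    {"gripper":150,"offset":[-0.09,-0.062,0],"angular":[0,0,-0.76]},
    {"gripper":150,"offset":[-0.11,-0.077,0],"angular":[0,0,-0.95]}
  ]
}}

```text
t: 15.15
eef_pos: [0.5078, -0.1192, 0.2227]
tool_rot: [-0.0, 0.983, -0.181, -0.001]
contact_force: [0.7, 0.2, -1.8]
gripper_width: 0.648
grasp_force: 32.9
```

```bash
python3 -c "
from lib import *
delta(.5301,.0069,.21,20.6)"
```

```text
t 15.15 offset [-0.0241 -0.1258  0.0127] ang [-7.000e-04  3.400e-03 -9.216e-01]
```

Call:
{"name": "drive_tool", "arguments": {
  "deltas": [
    {"gripper":150,"offset":[-0.005,-0.025,0.001],"angular":[0,0,-0.185]},
    {"gripper":150,"offset":[-0.01,-0.05,0.003],"angular":[0,0,-0.37]},
    {"gripper":150,"offset":[-0.015,-0.075,0.006],"angular":[0,0,-0.555]},
    {"gripper":150,"offset":[-0.02,-0.1,0.009],"angular":[0,0,-0.74]},
    {"gripper":150,"offset":[-0.024,-0.125,0.012],"angular":[0,0,-0.922]}
  ]
}}

```text
t: 15.65
eef_pos: [0.5307, 0.0054, 0.2106]
tool_rot: [-0.0, 0.984, 0.179, -0.001]
contact_force: [0.2, -0.7, -1.5]
gripper_width: 0.648
grasp_force: 32.9
```

Call:
{"name": "drive_tool", "arguments": {
  "deltas": [
    {"gripper":150,"offset":[0,0,0],"angular":[0,0,0]},
    {"gripper":150,"offset":[0,0,0],"angular":[0,0,0]},
    {"gripper":150,"offset":[0,0,0],"angular":[0,0,0]},
    {"gripper":150,"offset":[0,0,0],"angular":[0,0,0]}
  ]
}}

```text
t: 16.05
eef_pos: [0.5314, 0.0032, 0.2118]
tool_rot: [0.0, 0.985, 0.174, -0.0]
contact_force: [0.3, 0.1, -2.2]
gripper_width: 0.649
grasp_force: 32.8
```

```bash
python3 -c "
from lib import *
delta(.5301,.0069,.19,20.6)"
```

```text
t 16.05 offset [ 0.0001 -0.0039  0.0218] ang [ 0.0005  0.0013 -0.0112]
```

Call:
{"name": "drive_tool", "arguments": {
  "deltas": [
    {"gripper":150,"offset":[0,-0.0025,0.007],"angular":[0,0,-0.011]},
    {"gripper":150,"offset":[0,-0.004,0.014],"angular":[0,0,-0.011]},
    {"gripper":150,"offset":[0,-0.004,0.02],"angular":[0,0,-0.011]},
    {"gripper":150,"offset":[0,-0.004,0.02],"angular":[0,0,-0.011]},
    {"gripper":150,"offset":[0,-0.004,0.02],"angular":[0,0,-0.011]}
  ]
}}

```text
t: 16.55
eef_pos: [0.5302, 0.0082, 0.1918]
tool_rot: [0.0, 0.984, 0.18, -0.0]
contact_force: [0.4, -0.0, -3.1]
gripper_width: 0.649
grasp_force: 32.9
```

```bash
python3 -c "
from lib import *
delta(.5301,.0069,.184,20.6)"
```

```text
t 16.55 offset [-0.0005  0.0012  0.0078] ang [-0.0001  0.0009  0.0028]
```

Call:
{"name": "drive_tool", "arguments": {
  "deltas": [
    {"gripper":150,"offset":[-0.0005,0.001,0.003],"angular":[0,0,0.003]},
    {"gripper":150,"offset":[-0.0005,0.001,0.006],"angular":[0,0,0.003]},
    {"gripper":150,"offset":[-0.0005,0.001,0.008],"angular":[0,0,0.003]},
    {"gripper":150,"offset":[-0.0005,0.001,0.008],"angular":[0,0,0.003]},
    {"gripper":150,"offset":[-0.0005,0.001,0.008],"angular":[0,0,0.003]}
  ]
}}

```text
t: 17.05
eef_pos: [0.5302, 0.0071, 0.1841]
tool_rot: [0.0, 0.984, 0.179, -0.0]
contact_force: [-0.2, 0.0, -2.1]
gripper_width: 0.648
grasp_force: 32.9
```

```bash
python3 -c "
from lib import *
delta(.5301,.0069,.179,20.6)"
```

```text
t 17.05 offset [-0.0002  0.0002  0.0051] ang [ 0.0001  0.0003 -0.0001]
```

Call:
{"name": "drive_tool", "arguments": {
  "deltas": [
    {"gripper":150,"offset":[0,0,0.0015],"angular":[0,0,0]},
    {"gripper":150,"offset":[0,0,0.003],"angular":[0,0,0]},
    {"gripper":150,"offset":[0,0,0.0045],"angular":[0,0,0]},
    {"gripper":150,"offset":[0,0,0.006],"angular":[0,0,0]},
    {"gripper":150,"offset":[0,0,0.006],"angular":[0,0,0]}
  ]
}}

```text
t: 17.55
eef_pos: [0.53, 0.0071, 0.1779]
tool_rot: [0.0, 0.984, 0.179, -0.0]
contact_force: [0.1, -0.2, -1.5]
gripper_width: 0.648
grasp_force: 32.9
```

Below rim contact height with no force, so it is entering.

Call:
{"name": "drive_tool", "arguments": {
  "deltas": [
    {"gripper":150,"offset":[0,0,0.0015],"angular":[0,0,0]},
    {"gripper":150,"offset":[0,0,0.003],"angular":[0,0,0]},
    {"gripper":150,"offset":[0,0,0.0045],"angular":[0,0,0]},
    {"gripper":150,"offset":[0,0,0.0045],"angular":[0,0,0]}
  ]
}}

```text
t: 17.95
eef_pos: [0.5301, 0.0071, 0.1734]
tool_rot: [0.0, 0.984, 0.179, -0.0]
contact_force: [-0.3, 0.2, -2.1]
gripper_width: 0.651
grasp_force: 32.9
```

Call:
{"name": "drive_tool", "arguments": {
  "deltas": [
    {"gripper":150,"offset":[0,0,0.0015],"angular":[0,0,0]},
    {"gripper":150,"offset":[0,0,0.003],"angular":[0,0,0]},
    {"gripper":150,"offset":[0,0,0.0045],"angular":[0,0,0]},
    {"gripper":150,"offset":[0,0,0.0045],"angular":[0,0,0]}
  ]
}}

```text
t: 18.35
eef_pos: [0.5301, 0.0071, 0.1689]
tool_rot: [0.0, 0.984, 0.179, -0.0]
contact_force: [-0.3, 0.2, -1.4]
gripper_width: 0.65
grasp_force: 32.9
```

Call:
{"name": "drive_tool", "arguments": {
  "deltas": [
    {"gripper":150,"offset":[0,0,0.001],"angular":[0,0,0]},
    {"gripper":150,"offset":[0,0,0.002],"angular":[0,0,0]},
    {"gripper":150,"offset":[0,0,0.0025],"angular":[0,0,0]},
    {"gripper":150,"offset":[0,0,0.0025],"angular":[0,0,0]}
  ]
}}

```text
t: 18.75
eef_pos: [0.5302, 0.0072, 0.1666]
tool_rot: [0.0, 0.984, 0.179, -0.0]
contact_force: [0.4, -0.5, -0.6]
gripper_width: 0.65
grasp_force: 32.9
```

Call:
{"name": "drive_tool", "arguments": {
  "deltas": [
    {"gripper":150,"offset":[0,0,0.001],"angular":[0,0,0]},
    {"gripper":150,"offset":[0,0,0.001],"angular":[0,0,0]}
  ]
}}

```text
t: 18.95
eef_pos: [0.5304, 0.0073, 0.1665]
tool_rot: [0.0, 0.984, 0.179, 0.0]
contact_force: [-2.7, -0.7, 7.0]
gripper_width: 0.648
grasp_force: 33.9
```

Home at 0.1665, as expected. Ease off, release, rise.

Call:
{"name": "drive_tool", "arguments": {
  "deltas": [
    {"gripper":150,"offset":[0,0,-0.001],"angular":[0,0,0]},
    {"gripper":0,"offset":[0,0,-0.001],"angular":[0,0,0]},
    {"gripper":0,"offset":[0,0,-0.001],"angular":[0,0,0]},
    {"gripper":0,"offset":[0,0,-0.001],"angular":[0,0,0]},
    {"gripper":0,"offset":[0,0,-0.001],"angular":[0,0,0]}
  ]
}}

```text
t: 19.45
eef_pos: [0.5302, 0.0071, 0.1666]
tool_rot: [0.0, 0.984, 0.179, -0.0]
contact_force: [-0.0, -0.3, 0.4]
gripper_width: 1.004
grasp_force: 0.0
```

Call:
{"name": "drive_tool", "arguments": {
  "deltas": [
    {"gripper":0,"offset":[0,0,-0.01],"angular":[0,0,0]},
    {"gripper":0,"offset":[0,0,-0.04],"angular":[0,0,0]},
    {"gripper":0,"offset":[0,0,-0.08],"angular":[0,0,0]},
    {"gripper":0,"offset":[0,0,-0.12],"angular":[0,0,0]},
    {"gripper":0,"offset":[0,0,-0.12],"angular":[0,0,0]}
  ]
}}

```text
t: 19.95
eef_pos: [0.533, 0.0077, 0.2929]
tool_rot: [0.001, 0.984, 0.179, 0.005]
contact_force: [0.4, 0.6, -0.1]
gripper_width: 1.002
grasp_force: 0.0
```

Call:
{"name": "drive_tool", "arguments": {
  "deltas": [
    {"gripper":0,"offset":[0,0,0],"angular":[0,0,0]},
    {"gripper":0,"offset":[0,0,0],"angular":[0,0,0]},
    {"gripper":0,"offset":[0,0,0],"angular":[0,0,0]}
  ]
}}

```text
t: 20.25
eef_pos: [0.5295, 0.007, 0.2854]
tool_rot: [-0.0, 0.984, 0.179, -0.001]
contact_force: [-0.8, 1.6, -0.7]
gripper_width: 0.998
grasp_force: 0.0
```

```bash
python3 -c "
from lib import *
cv2.imwrite('pics/end.png',np.vstack([optics.read_camera('wrist')[100:360,150:510],cv2.resize(optics.read_camera('side')[190:310,250:416],(360,260))]))"
```

```text
(no output)
```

View pics/end.png

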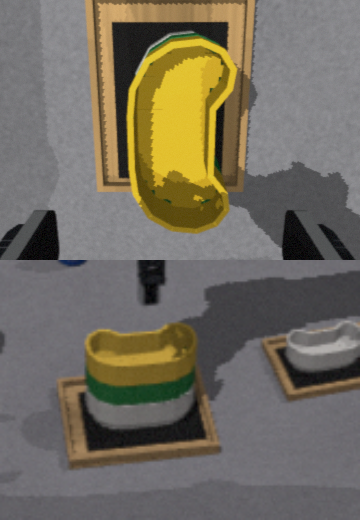

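The crops show the level stack of white, green and yellow, with even bands and no tilt (side crop around (140,375)). The gripper is clear.

```bash
python3 -c "
from station import bot
print(bot.hand_in())"
```

```text
the job is handed in; nothing more can be done
None
```

I nested the green dish in the white one and the yellow dish in the green; by feel and camera both are fully home and level, the gripper is clear, and the job was handed in at about 20 s (no verdict came back).

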